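# Steady the rocking berry scale

## Robot

A 7-joint arm with a two-finger parallel gripper is mounted at the origin on the work surface. World frame = base frame: x ahead of the robot, y to its left, z up, the work surface at z = 0. Lengths are in mm, angles in rad, forces in N, time in s.
With the tool pointing down it reaches from about 425 to 950 mm from the base axis. Payload 4.7 kg.
Tool frame: the origin (TCP) lies midway between the tips of the shut fingers; the grasp point (between the pads) lies 19 mm behind it (robot.tcp_to_grasp is the distance from the TCP to the grasp point, in mm); z points along the fingers, x is the direction in which the jaws open and shut, and the axes are right-handed (so a half turn about z gives the same grasp; the last joint's range is limited). The gripper opens to 85 mm and grips with 20 to 120 N. Pads are 22 mm wide; open, the fingers measure 114 mm over their backs; the gripper's body (76 mm by 85 mm) begins 54 mm behind the grasp point. The pads swing forward as they close: fully open they stand 13 mm farther back than shut.
Start: joints at [1.278, 0.469, -0.049, 1.532, 0.024, 1.141, -0.082], TCP at [176.053, -651.655, 231.335] pointing down, gripper open.
Joint ranges: [-2.59, 2.59], [-0.33, 1.99], [-1.39, 1.29], [0.1, 2.45], [-1.04, 4.18], [0.21, 1.99], [-2.66, 2.66]. Speed limits (rad/s): [2.57, 2.57, 3.14, 3.14, 3.14, 3.14, 3.14].

## Interface

Orientations are given as a unit quaternion [x, y, z, w].
In Python, from plant import sense, vision, order, robot gives the robot as it stands.
- The arm moves only by the tool play_rows, never from a script. Its argument "targets" is a list of rows, each an object with "linear": the shift along the tool's x, y, z in m, a list of three; "delta_rot": the turn, a rotation vector about the tool's x, y, z in rad, a list of three; "grip": the closure, from 0 (fully open) to 1 (shut). A call has 1 to 8 rows; each row shifts and turns the pose as measured when the row begins, along the tool's axes as they then stand; what a row does not reach is not made up. A row lasts 1/10 s, in which the tool goes at most 50 mm and 8.59 degrees, less where a joint would pass 70% of its speed; a pose out of reach is approached as far as the arm can. A call is refused whole if a number of a shift passes 0.05 or a number of a turn 0.15, either way. A call with a gripper value outside its range is refused whole. The fingers move at their own pace and stop on an object; "grip_force" is the grip in N (left out, the last holds). Time passes only in rows, so rows that do not move let the fingers close. It gives the time, the measured TCP pose, the force and the opening at its end, in the units of the state.
- sense(): the state, without advancing time (a new reading comes with each control period).
- vision.camera(name): name is "side" or "top" or "wrist"; returns a dict with "color" (420x560x3 uint8, red, green, blue), "camera_matrix" (3x3 intrinsics, pixels), "position" and "attitude" of the camera in the world. Camera axes: x right, y up, looking along -z (the intrinsics and any distortion apply to the point x, -y, -z); pixel columns grow to the right and rows downward; lengths in mm; the calibration is good to about 2 mm. A picture is of the moment at which its call begins. There is no depth.
- order.job_done(): hands the job in, once; it reports no verdict.
The state is a dict: "time_s": time; "joint_positions": joint angles; "qvel": joint speeds; "tau": joint torques, N m; "tcp_pos": TCP position; "orientation": TCP orientation; "force": force on the tool from outside, world axes, zero at the start; "wrist_torque": the same for the moment, N m; "grip_width": finger opening in mm.
Only numpy, scipy, OpenCV 4.12 (cv2) and the standard library are available. Lean on these libraries where they do the work, as an engineer would, in place of code of your own. Each camera call takes 0.05 s, during which the arm holds its last target.

## Task

The packing scale with the blue platter rocks because its front left foot, seen from the robot, hangs clear of the bench. Turn that foot's orange knob clockwise until the foot stands on the bench and the scale no longer rocks, then let go; keep the punnet of strawberries standing where it is on the platter and leave the foot knob of the bare-metal scale as it is set.

Things in the scene. Friction and masses are not known exactly. Their poses are not given: they have to be found in the camera images.
- blue_scale: The white scale with the blue platter; it does not slide. Origin at bench level under its centre; front faces -x, left is +y. Housing 225 mm deep, 170 wide, 48 high; platter 150 x 200 mm, 62 mm high, front edge 43 mm ahead of the origin. The knob's axis is at x -105, y +100 mm, its front left corner; pressing that corner with over 10 N rocks it. It stands left or right of the other scale.
- foot_knob (a joint): Angle (rad) of the orange bar knob on the blue scale; grows clockwise seen from above. Starts at -1.3 to -0.75. A thread lowers the foot pad 4 mm per rad; the knob keeps its height. At 0 the pad meets the bench and the bar lies parallel to the scale's left and right sides, white mark to the front; firm stop at +0.15. Turns with about 0.1 N m and stays where it is left.
- foot_knob_grip (a point): Point on the axis of that knob, 70 mm above the bench, where its bar is gripped. The bar is 46 mm long (this point's x), 14 mm thick (its y), from 41 to 82 mm above the bench, over a black disc 42 mm across with its top at 41 mm. z is up. The point turns with the knob; the white mark is at the bar's -x end.
- punnet: Clear plastic punnet of strawberries, 115 x 90 mm and 50 mm high, 0.3 kg, standing loose on the blue platter; origin at the centre of its underside, z up.
- other_knob (a joint): Angle (rad) of the like orange knob of the other scale, the one with the bare-metal platter; that foot is set right (near 0) and is to be left so.
Not all that is in view belongs to the job. What is shaped like the punnet but purple or turquoise is not meant.

How it is judged (in metres and radians):
At the end, for the whole second after the job is handed in: The blue scale's foot knob stands at or past the point where the pad meets the bench, or no more than 0.2 rad (0.8 mm of play) short of it; the punnet stands upright and at rest on the platter within 30 mm of its start; the other scale's knob is within 0.25 rad of its set position (value of joint foot_knob above -0.2 rad and distance of punnet from where it was at the start of the episode below 0.03 m and angle between punnet's own z axis and vertical below 0.1 rad and linear speed of punnet below 0.02 m/s and not (value of joint other_knob above 0.25 rad or value of joint other_knob below -0.25 rad)); the robot touches nothing.
It fails at once if the other scale's foot knob is turned out of its setting (value of joint other_knob above 0.25 rad or value of joint other_knob below -0.25 rad).
It fails at once if the punnet is tipped (angle between punnet's own z axis and vertical above 0.4 rad).
It also fails if it takes over 35 s, if anything falls off the work surface, if the arm or the gripper's body presses on something with over 40 N, if the wrist force passes 120 N, or if a joint passes its speed limit or range.

## Working session

There is one attempt and no reset: what is moved stays moved. The work goes in short steps, Python scripts to look and compute and a tool call to move; the robot and the scene stay as the last step left them, time stands still between calls to the robot, and variables do not carry over. Pictures are saved under pics/ and viewed, and the job is handed in when it is done.

Besides the shell and the picture viewer there is one more tool, called as a command line: name --argument value ..., lists and objects as JSON in quotes. play_rows: Moves the arm, as the interface text tells. Its arguments: {"type":"object","properties":{"targets":{"type":"array","items":{"type":"object","properties":{"linear":{"type":"array","items":{"type":"number"}},"delta_rot":{"type":"array","items":{"type":"number"}},"grip":{"type":"number"}}}},"grip_force":{"type":"number"}},"required":["targets"]}

```bash
mkdir -p pics; ls
python3 - <<'E'
from plant import sense, vision, order, robot
import cv2
s=sense();print({k:s[k] for k in s})
for n in ["side","top","wrist"]:
    c=vision.camera(n);cv2.imwrite(f"pics/{n}0.png",c["color"][:,:,::-1]);print(n,c["camera_matrix"],c["position"],c["attitude"],[k for k in c])
print(dir(robot))
E
```

```text
pics
{'time_s': 0.0, 'joint_positions': array([ 1.27809651,  0.46946722, -0.04858685,  1.53370314,  0.02407644,
        1.14095777, -0.08232429]), 'qvel': array([ 0.00033188, -0.00119378,  0.00118318,  0.00075421,  0.00147648,
        0.00081553, -0.0002365 ]), 'tau': array([-1.07539981e-03, -5.10311830e+01, -4.69857675e-02, -2.37715209e+01,
        1.06658338e-02,  7.53009401e-03,  2.72746050e-06]), 'tcp_pos': array([ 175.86866604, -651.08787756,  230.24008923]), 'orientation': array([ 7.93958566e-01, -6.07971089e-01, -7.90165924e-04, -5.71997653e-04]), 'force': array([ 0.57554577,  0.18423167, -1.07327432]), 'wrist_torque': array([ 0.06162798,  0.05170861, -0.00542528]), 'grip_width': 85.4625246763797}
side [[459.9678919    0.         280.29421289]
 [  0.         459.9678919  210.904036  ]
 [  0.           0.           1.        ]] [-118.6167633   713.21851957  671.02995084] [-0.15344453  0.46335514  0.82902802 -0.27289069] ['color', 'camera_matrix', 'position', 'attitude']
top [[404.55429405   0.         278.93847864]
 [  0.         404.55429405 207.62939965]
 [  0.           0.           1.        ]] [ 381.1812408   -49.16599208 1017.60942827] [-0.017485    0.03601312  0.70726021 -0.7058189 ] ['color', 'camera_matrix', 'position', 'attitude']
wrist [[292.25458732   0.         276.29307042]
 [  0.         292.25458732 210.03852066]
 [  0.           0.           1.        ]] [ 256.80313511 -629.7219797   374.07217434] [-0.12984269  0.10069791 -0.5993539   0.78343839] ['color', 'camera_matrix', 'position', 'attitude']
['IKError', '__class__', '__delattr__', '__dict__', '__dir__', '__doc__', '__eq__', '__format__', '__ge__', '__getattribute__', '__getstate__', '__gt__', '__hash__', '__init__', '__init_subclass__', '__le__', '__lt__', '__module__', '__ne__', '__new__', '__reduce__', '__reduce_ex__', '__repr__', '__setattr__', '__sizeof__', '__str__', '__subclasshook__', '__weakref__', 'tcp_to_grasp']
```

View pics/top0.png

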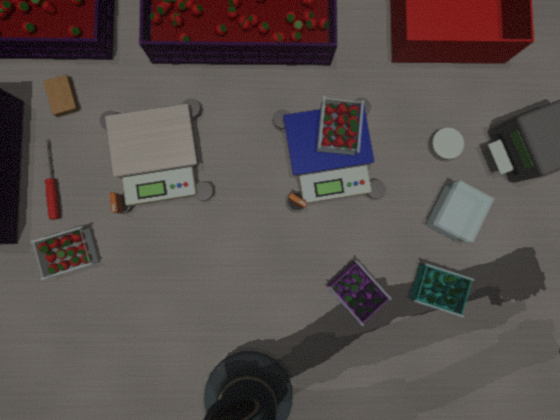

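View pics/side0.png

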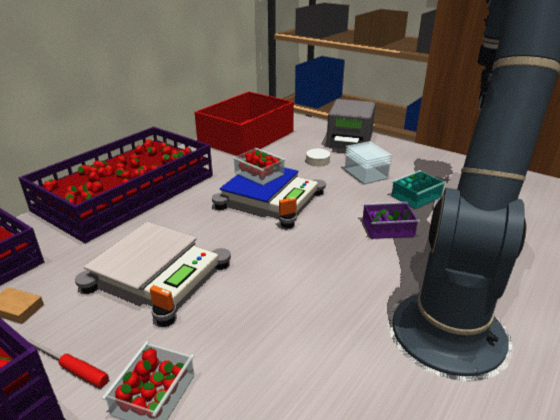

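View pics/wrist0.png

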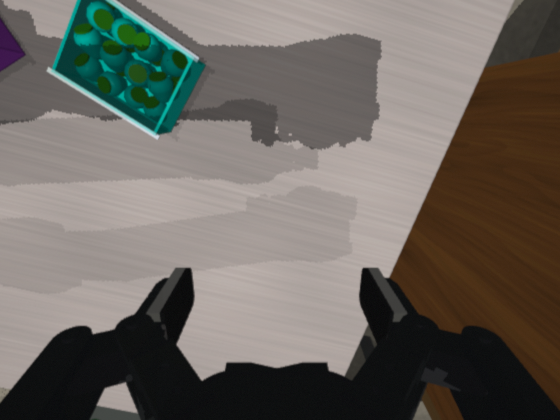

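The blue scale is in the middle of the top view, with its orange knob at about (297,200), or (288,207) in the side view. The bare-metal scale is to its left, with its knob at (117,202). The knob on the blue-platter scale is the one meant, so I'll enlarge it.

```bash
cat > h.py <<'E'
import numpy as np,cv2
from scipy.spatial.transform import Rotation as R
def ray(c,u,v):
    K=c["camera_matrix"];d=np.array([(u-K[0,2])/K[0,0],-(v-K[1,2])/K[1,1],-1.])
    return np.array(c["position"]),R.from_quat(c["attitude"]).apply(d/np.linalg.norm(d))
def proj(c,P):
    K=c["camera_matrix"];p=R.from_quat(c["attitude"]).inv().apply(np.atleast_2d(P)-c["position"])
    return np.c_[K[0,2]+K[0,0]*p[:,0]/-p[:,2],K[1,2]+K[1,1]*p[:,1]/p[:,2]]
def tri(obs):
    A=np.zeros((3,3));b=np.zeros(3)
    for c,(u,v) in obs:
        o,d=ray(c,u,v);M=np.eye(3)-np.outer(d,d);A+=M;b+=M@o
    X=np.linalg.solve(A,b);return X,[proj(c,X)[0]-uv for c,uv in obs]
def atz(c,u,v,z):
    o,d=ray(c,u,v);return o+d*(z-o[2])/d[2]
E
python3 - <<'E'
from plant import vision
import cv2,pickle,numpy as np
d={n:vision.camera(n) for n in("top","side")}
pickle.dump(d,open("c0.pkl","wb"))
t=d["top"]["color"][90:215,270:395,::-1];s=d["side"]["color"][140:240,205:335,::-1]
a=cv2.resize(t,None,fx=4.6,fy=4.6,interpolation=cv2.INTER_CUBIC);cv2.imwrite("pics/ct.png",a)
a=cv2.resize(s,None,fx=6,fy=5.9,interpolation=cv2.INTER_CUBIC);cv2.imwrite("pics/cs.png",a)
E
```

```text
(no output)
```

View pics/ct.png

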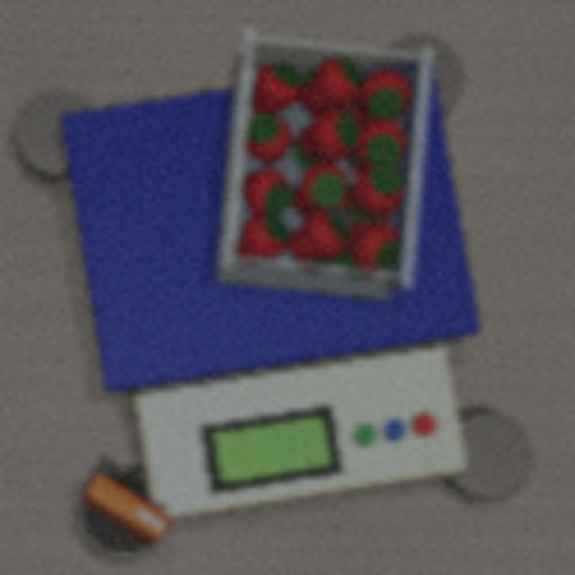

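View pics/cs.png

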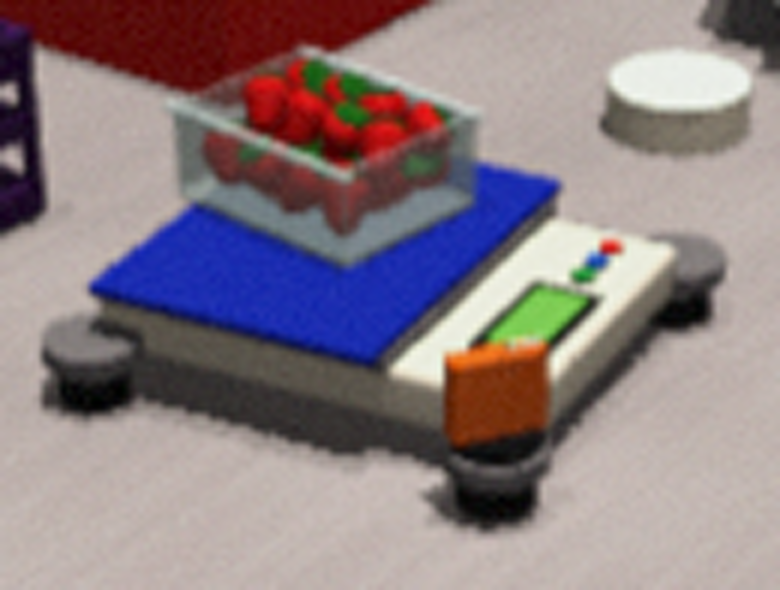

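This is the right knob. It's the orange bar at the blue scale's front left corner, with the white mark turned towards the scale. Next I'll fit the bar (x, y, z, yaw) and the platter to both views.

```bash
cat > fit.py <<'E'
import numpy as np,cv2,pickle
from h import *
from scipy.optimize import differential_evolution
def omask(c,roi,f=6):
    x0,y0,x1,y1=roi;im=cv2.resize(c["color"][y0:y1,x0:x1],None,fx=f,fy=f,interpolation=cv2.INTER_CUBIC)
    h=cv2.cvtColor(im,cv2.COLOR_RGB2HSV);m=((h[...,0]<18)&(h[...,1]>120)&(h[...,2]>60)).astype(np.uint8)
    n,l,st,_=cv2.connectedComponentsWithStats(m);k=1+np.argmax(st[1:,4]);
    m=(l==k).astype(np.uint8)
    cn,_=cv2.findContours(m,0,2);o=np.zeros_like(m);cv2.fillPoly(o,[cv2.convexHull(np.vstack(cn))],1);return o
def box(p):
    x,y,z,a=p;ca,sa=np.cos(a),np.sin(a);L=[]
    for i in(-23,23):
        for j in(-7,7):
            for k in(-41,0):L.append([x+ca*i-sa*j,y+sa*i+ca*j,z+k])
    return np.array(L)
def cost(p,V,f=6):
    s=0
    for c,roi,m in V:
        q=(proj(c,box(p))-roi[:2]+.5)*f-.5
        o=np.zeros_like(m);cv2.fillConvexPoly(o,cv2.convexHull(np.round(q*16).astype(np.int32)),1,shift=4)
        s+=1-(o&m).sum()/max((o|m).sum(),1)
    return s
E
python3 - <<'E'
from fit import *
d=pickle.load(open("c0.pkl","rb"))
V=[(d[n],r,omask(d[n],r)) for n,r in(("top",(283,188,312,214)),("side",(272,192,304,222)))]
for c,r,m in V: print(m.sum()/36)
X,e=tri([(d["top"],(297.5,199)),(d["side"],(288,201))]);print(X,e)
for fz in (0,1):
  b=[(X[0]-30,X[0]+30),(X[1]-30,X[1]+30),(60,100) if fz==0 else (81.9,82.1),(0,3.14)]
  r=differential_evolution(cost,b,args=(V,),seed=1,maxiter=150,popsize=15);print(r.x,r.fun)
t,s=d["top"],d["side"]
ct=lambda u,v:(270+(u+.5)/4.6-.5,90+(v+.5)/4.6-.5)
P=[atz(t,*ct(*q),62) for q in((64,115),(107,390),(478,330))];print(np.round(P,1))
fl,fr=P[1],P[2];v=fl-fr;print("yaw",np.arctan2(-v[0],v[1]),np.linalg.norm(v)); w=P[0]-P[1];print(np.arctan2(w[1],w[0]),np.linalg.norm(w))
# triangulate platter corners: back-left & front-left
cs=lambda u,v:(205+(u+.5)/6-.5,140+(v+.5)/5.9-.5)
for a,b in(((64,115),(92,290)),((107,390),(380,362)),((478,330),(560,185))):
    print(tri([(t,ct(*a)),(s,cs(*b))]))
E
```

```text
137.61111111111111
283.1111111111111
[ 472.78717812 -117.74768849   74.28200122] [array([0.04806291, 0.07079429]), array([-0.07805487, -0.00423647])]
[ 472.57712003 -116.40501585   81.571351      1.02186392] 0.2211735429142201
[ 472.45883466 -116.30798584   81.93328849    1.02382159] 0.22637791676176688
[[ 678.7  -86.1   62. ]
 [ 533.2 -107.8   62. ]
 [ 565.  -302.3   62. ]]
yaw 0.1625270143282459 197.01375262426612
0.14842789803177267 147.14105050668792
(array([680.96775682, -85.93134826,  56.31231807]), [array([-0.15357235, -0.21099609]), array([0.22377329, 0.03923637])])
(array([ 532.7498068 , -108.79755692,   58.01058184]), [array([0.29845405, 0.42942118]), array([-0.47248763, -0.04353505])])
(array([ 567.08445321, -302.60391194,   57.66145165]), [array([-0.34134374, -0.49863591]), array([0.49201793, 0.01577743])])
```

Both measurements agree. The knob axis is at (472.5, -116.4), the top of the bar at 81.6 mm, the bar yaw 1.02 and the scale yaw 0.155, so the knob stands at about -0.87. Projecting from the platter corner puts the axis at (472, -117.6). I'll move over it now.

play_rows --targets '[{"linear":[-0.034,-0.034,0],"delta_rot":[0,0,0],"grip":0},{"linear":[-0.034,-0.034,0],"delta_rot":[0,0,0],"grip":0},{"linear":[-0.034,-0.034,0],"delta_rot":[0,0,0],"grip":0},{"linear":[-0.034,-0.034,0],"delta_rot":[0,0,0],"grip":0},{"linear":[-0.034,-0.034,0],"delta_rot":[0,0,0],"grip":0},{"linear":[-0.034,-0.034,0],"delta_rot":[0,0,0],"grip":0},{"linear":[-0.034,-0.034,0],"delta_rot":[0,0,0],"grip":0},{"linear":[-0.034,-0.034,0],"delta_rot":[0,0,0],"grip":0}]'

```text
time_s: 1.05
tcp_pos: [369.4, -313.8, 228.3]
orientation: [0.789, -0.614, 0.0, 0.002]
force: [1.0, -0.7, -0.1]
grip_width: 85.5
```

```bash
cat > st.py <<'E'
from plant import sense
import numpy as np
from scipy.spatial.transform import Rotation as R
def st(tx=472.5,ty=-116.4,tz=54,tyaw=-0.548):
    s=sense();M=R.from_quat(s["orientation"]).as_matrix();yaw=np.arctan2(M[1,0],M[0,0])
    d=M.T@(np.array([tx,ty,tz])-s["tcp_pos"])
    print("t",s["time_s"],"tcp",np.round(s["tcp_pos"],1),"yaw",round(yaw,3),"zax",np.round(M[:,2],3),"q",np.round(s["joint_positions"],2),"F",np.round(s["force"],1),"T",np.round(s["wrist_torque"],2),"w",round(s["grip_width"],1))
    print("toolshift mm",np.round(d,1),"rotz",round(-(tyaw-yaw),3)); return s
if __name__=="__main__":
    import sys; st(*map(float,sys.argv[1:]))
E
python3 st.py
```

```text
t 1.05 tcp [ 369.4 -313.8  228.3] yaw -1.323 zax [-0.003 -0.003 -1.   ] q [ 0.82  0.17 -0.23  1.97  0.05  1.01 -0.76] F [ 1.  -0.7 -0.1] T [ 0.   -0.05 -0.07] w 85.5
toolshift mm [-166.6 -148.9  173.3] rotz -0.775
```

play_rows --targets '[{"linear":[-0.034,-0.03,0.01],"delta_rot":[0,0,0],"grip":0},{"linear":[-0.034,-0.03,0.01],"delta_rot":[0,0,0],"grip":0},{"linear":[-0.034,-0.03,0.01],"delta_rot":[0,0,0],"grip":0},{"linear":[-0.034,-0.03,0.01],"delta_rot":[0,0,0],"grip":0},{"linear":[-0.03,-0.028,0.01],"delta_rot":[0,0,0],"grip":0},{"linear":[0,0,0],"delta_rot":[0,0,-0.14],"grip":0},{"linear":[0,0,0],"delta_rot":[0,0,-0.14],"grip":0},{"linear":[0,0,0],"delta_rot":[0,0,-0.14],"grip":0}]'

```text
time_s: 1.85
tcp_pos: [479.4, -98.5, 177.7]
orientation: [0.906, -0.424, 0.003, 0.001]
force: [0.6, -0.9, 0.4]
grip_width: 85.6
```

play_rows --targets '[{"linear":[0,0,0],"delta_rot":[0,0,-0.14],"grip":0.3},{"linear":[0,0,0],"delta_rot":[0,0,-0.14],"grip":0.3},{"linear":[0,0,0],"delta_rot":[0,0,-0.08],"grip":0.3},{"linear":[0,0,0],"delta_rot":[0,0,0],"grip":0.3}]'

```text
time_s: 2.25
tcp_pos: [479.4, -97.9, 177.7]
orientation: [0.969, -0.246, 0.003, 0.001]
force: [-1.2, 0.5, 0.4]
grip_width: 59.8
```

```bash
python3 st.py
python3 - <<'E'
from plant import vision
import cv2
for n in ["side","top","wrist"]:
    c=vision.camera(n);cv2.imwrite(f"pics/{n}1.png",c["color"][:,:,::-1])
    if n=="wrist":
        import pickle;pickle.dump(c,open("w1.pkl","wb"))
E
```

```text
t 2.25 tcp [479.4 -97.9 177.7] yaw -0.497 zax [ 0.005 -0.004 -1.   ] q [ 0.57  0.27 -0.54  2.    0.18  0.91 -0.56] F [-1.2  0.5  0.4] T [0.06 0.06 0.03] w 59.8
toolshift mm [  2.   19.4 123.7] rotz 0.051
```

View pics/wrist1.png

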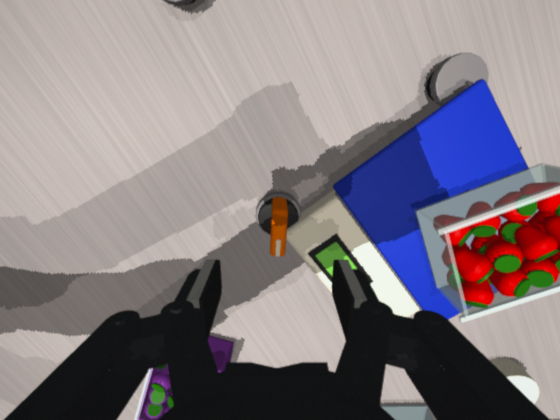

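In the wrist view the knob bar is at (279,225), with its white mark at (278,247) and square to the jaws. I'll refine the pose with this view added.

```bash
python3 - <<'E'
from fit import *
d=pickle.load(open("c0.pkl","rb"));w=pickle.load(open("w1.pkl","rb"))
V=[(c,r,omask(c,r)) for c,r in((d["top"],(283,188,312,214)),(d["side"],(272,192,304,222)),(w,(255,185,305,265)))]
for i in ([2],[0,2],[1,2],[0,1,2]):
  v=[V[k] for k in i]
  b=[(450,495),(-140,-90),(70,95) if len(i)>1 else (81.9,82.1),(0.5,1.6)]
  r=differential_evolution(cost,b,args=(v,),seed=1,maxiter=150,popsize=15);print(i,np.round(r.x,3),r.fun)
E
python3 st.py 472.5 -116.4 54 -0.548
```

```text
[2] [ 471.403 -117.84    81.958    1.015] 0.06563212636965343
[0, 2] [ 471.805 -117.427   80.389    1.011] 0.19652829153551732
[1, 2] [ 472.233 -116.667   81.689    1.011] 0.1666157338205171
[0, 1, 2] [ 472.17  -116.945   81.534    1.01 ] 0.29858205497639256
t 2.4 tcp [479.4 -98.  177.7] yaw -0.499 zax [ 0.005 -0.004 -1.   ] q [ 0.57  0.27 -0.54  2.    0.18  0.91 -0.56] F [ 0.3 -0.4  0.3] T [-0.02  0.01  0.01] w 59.6
toolshift mm [  2.   19.3 123.7] rotz 0.049
```

play_rows --targets '[{"linear":[0.003,0.02,0.02],"delta_rot":[0,0,0.06],"grip":0.4},{"linear":[0,0,0.03],"delta_rot":[0,0,0],"grip":0.4},{"linear":[0,0,0.03],"delta_rot":[0,0,0],"grip":0.4},{"linear":[0,0,0],"delta_rot":[0,0,0],"grip":0.4}]'

```text
time_s: 2.8
tcp_pos: [474.7, -118.7, 97.3]
orientation: [0.96, -0.28, 0.006, 0.002]
force: [-0.6, 0.0, 0.0]
grip_width: 51.1
```

```bash
python3 st.py 472 -117.3 54 -0.56
```

```text
t 2.8 tcp [ 474.7 -118.7   97.3] yaw -0.567 zax [ 0.01  -0.007 -1.   ] q [ 0.55  0.38 -0.47  2.08  0.27  0.72 -0.66] F [-0.6  0.   0. ] T [-0.04  0.04  0.04] w 51.1
toolshift mm [-3.5  0.3 43.3] rotz -0.007
```

play_rows --targets '[{"linear":[-0.004,0,0.02],"delta_rot":[0,-0.012,0],"grip":0.4},{"linear":[0,0,0.02],"delta_rot":[0,0,0],"grip":0.4},{"linear":[0,0,0],"delta_rot":[0,0,0],"grip":0.4}]'

```text
time_s: 3.1
tcp_pos: [473.9, -116.7, 59.3]
orientation: [0.96, -0.281, 0.002, 0.0]
force: [-0.3, -0.4, 1.5]
grip_width: 50.9
```

```bash
python3 st.py 472 -117.3 54 -0.56
python3 - <<'E'
from plant import vision
import cv2
c=vision.camera("wrist")
cv2.imwrite("pics/wrist2.png",c["color"][:,:,::-1])
E
```

```text
t 3.1 tcp [ 473.9 -116.7   59.3] yaw -0.569 zax [ 0.003 -0.001 -1.   ] q [ 0.52  0.44 -0.45  2.11  0.31  0.65 -0.71] F [-0.3 -0.4  1.5] T [0.03 0.02 0.03] w 50.9
toolshift mm [-1.3  1.5  5.3] rotz -0.009
```

View pics/wrist2.png

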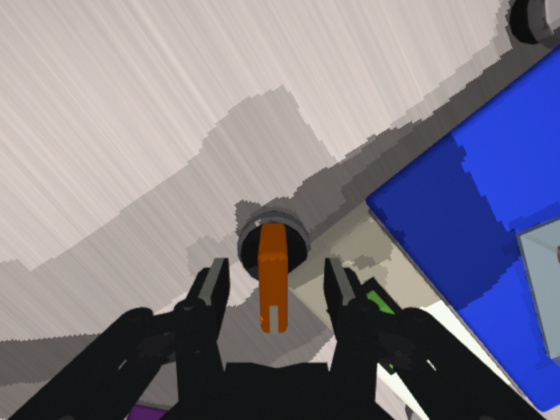

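The bar (columns 260–290) sits between the fingers (228 and 325) and is centred. I'll lower 4 mm and close.

play_rows --grip_force 40 --targets '[{"linear":[-0.001,0.001,0.004],"delta_rot":[0,0,0],"grip":0.5},{"linear":[0,0,0],"delta_rot":[0,0,0],"grip":0.7},{"linear":[0,0,0],"delta_rot":[0,0,0],"grip":1},{"linear":[0,0,0],"delta_rot":[0,0,0],"grip":1},{"linear":[0,0,0],"delta_rot":[0,0,0],"grip":1}]'

```text
time_s: 3.65
tcp_pos: [472.9, -115.4, 59.8]
orientation: [0.96, -0.281, 0.003, -0.0]
force: [2.5, -0.8, -8.3]
grip_width: 13.3
```

```bash
python3 st.py 472 -117.3 54 -1.43
```

```text
t 3.65 tcp [ 472.9 -115.4   59.8] yaw -0.569 zax [ 0.006 -0.001 -1.   ] q [ 0.52  0.44 -0.45  2.11  0.31  0.65 -0.71] F [ 2.5 -0.8 -8.3] T [-0.07 -0.41  0.05] w 13.3
toolshift mm [0.2 2.1 5.8] rotz 0.861
```

play_rows --targets '[{"linear":[0,0,0],"delta_rot":[0,0,0.1],"grip":1},{"linear":[0,0,0],"delta_rot":[0,0,0.1],"grip":1},{"linear":[0,0,0],"delta_rot":[0,0,0.1],"grip":1}]'

```text
time_s: 3.95
tcp_pos: [473.4, -115.9, 59.8]
orientation: [0.905, -0.426, 0.003, -0.001]
force: [0.9, 0.6, -4.3]
grip_width: 13.2
```

```bash
python3 st.py 472 -117.3 54 -1.43
```

```text
t 3.95 tcp [ 473.4 -115.9   59.8] yaw -0.879 zax [ 0.007 -0.001 -1.   ] q [ 0.45  0.43 -0.37  2.11  0.26  0.63 -0.97] F [ 0.9  0.6 -4.3] T [0.03 0.02 0.11] w 13.2
toolshift mm [0.1 2.  5.7] rotz 0.551
```

play_rows --targets '[{"linear":[0,0,0],"delta_rot":[0,0,0.1],"grip":1},{"linear":[0,0,0],"delta_rot":[0,0,0.1],"grip":1},{"linear":[0,0,0],"delta_rot":[0,0,0.1],"grip":1},{"linear":[0,0,0],"delta_rot":[0,0,0.1],"grip":1},{"linear":[0,0,0],"delta_rot":[0,0,0.1],"grip":1},{"linear":[0,0,0],"delta_rot":[0,0,0.08],"grip":1},{"linear":[0,0,0],"delta_rot":[0,0,0],"grip":1}]'

```text
time_s: 4.65
tcp_pos: [473.9, -117.2, 59.8]
orientation: [0.739, -0.674, 0.004, -0.001]
force: [0.2, 0.2, -4.9]
grip_width: 13.3
```

```bash
python3 st.py 472 -117.3 54 -1.43
python3 - <<'E'
from plant import vision
import cv2
c=vision.camera("wrist")
cv2.imwrite("pics/wrist3.png",c["color"][:,:,::-1])
E
```

```text
t 4.65 tcp [ 473.9 -117.2   59.8] yaw -1.478 zax [ 0.007 -0.004 -1.   ] q [ 0.33  0.41 -0.22  2.12  0.15  0.62 -1.47] F [ 0.2  0.2 -4.9] T [-0.07  0.07  0.54] w 13.3
toolshift mm [-0.1  1.9  5.8] rotz -0.048
```

View pics/wrist3.png

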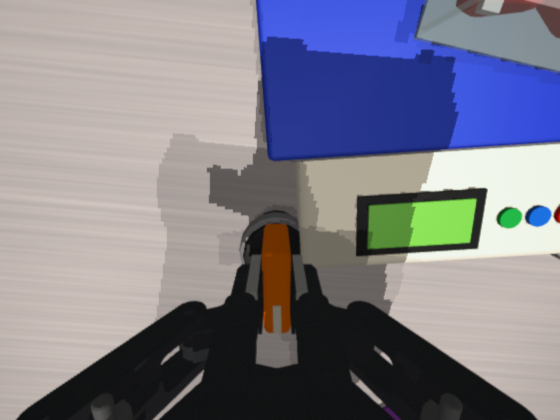

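The bar now lies along the scale's side, and the wrist torque has risen from 0.1 to 0.5 N m, which suggests the pad is on the bench. I'll release and rise.

play_rows --targets '[{"linear":[0,0,0],"delta_rot":[0,0,0],"grip":0.7},{"linear":[0,0,0],"delta_rot":[0,0,0],"grip":0.45},{"linear":[0,0,0],"delta_rot":[0,0,0],"grip":0.45},{"linear":[0,0,-0.02],"delta_rot":[0,0,0],"grip":0.45},{"linear":[0,0,-0.03],"delta_rot":[0,0,0],"grip":0.45},{"linear":[0,0,-0.04],"delta_rot":[0,0,0],"grip":0.45},{"linear":[0,0,-0.04],"delta_rot":[0,0,0],"grip":0.45},{"linear":[0,0,0],"delta_rot":[0,0,0],"grip":0.45}]'

```text
time_s: 5.5
tcp_pos: [474.8, -117.7, 196.3]
orientation: [0.739, -0.674, 0.005, -0.003]
force: [0.4, 0.2, 1.0]
grip_width: 46.7
```

```bash
python3 st.py 472 -117.3 54 -1.43
python3 - <<'E'
from plant import vision
import cv2,pickle
d={n:vision.camera(n) for n in("wrist","side","top")}
pickle.dump(d,open("c1.pkl","wb"))
for n in d: cv2.imwrite(f"pics/{n}4.png",d[n]["color"][:,:,::-1])
E
```

```text
t 5.5 tcp [ 474.8 -117.7  196.3] yaw -1.48 zax [ 0.012 -0.002 -1.   ] q [ 0.38  0.21 -0.25  2.    0.07  0.93 -1.39] F [0.4 0.2 1. ] T [ 0.    0.01 -0.05] w 46.7
toolshift mm [ -1.1   4.4 142.2] rotz -0.05
```

View pics/wrist4.png

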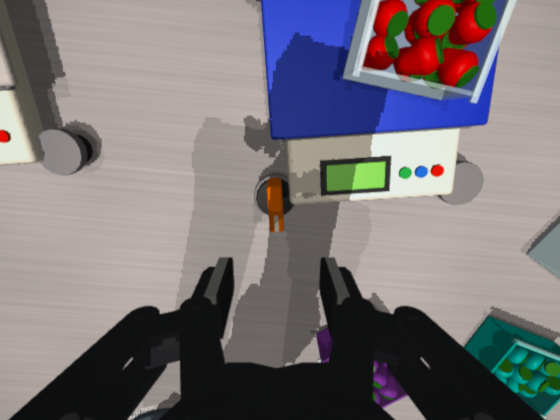

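View pics/side4.png

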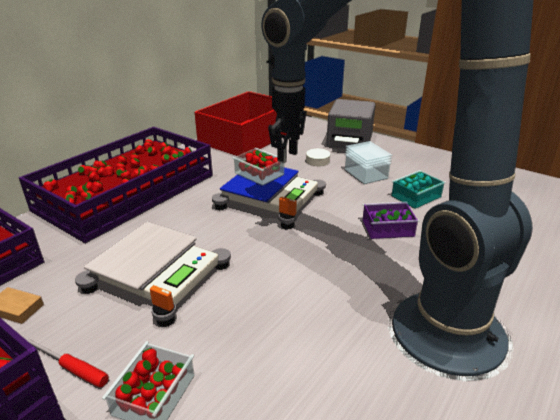

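The wrist view shows the bar at (275,205), free of the fingers. The side view shows the punnet still in place at (262,163). I'll measure the knob yaw and compare the punnet and the other knob with the first pictures.

Run:
```python
from fit import *
d0=pickle.load(open("c0.pkl","rb"));d=pickle.load(open("c1.pkl","rb"));w=d["wrist"]
V=[(c,r,omask(c,r)) for c,r in((d["side"],(272,190,304,222)),(w,(258,170,296,238)))]
for i in ([1],[0,1]):
  v=[V[k] for k in i]
  r=differential_evolution(cost,[(450,495),(-140,-90),(81,83),(-.6,.9)],args=(v,),seed=1,maxiter=150);print(i,np.round(r.x,3),r.fun)
h=.0
# scale yaw from wrist: platter front edge and housing front edge
for a,b,z in(((274,138),(488,124),62),((293,204),(450,191),48)):
  p=atz(w,*a,z);q=atz(w,*b,z);v=p-q;print(np.round(p,1),np.round(q,1),"yaw",np.arctan2(-v[0],v[1]),np.linalg.norm(v))
for n,roi in(("side",(230,145,290,185)),("side",(145,280,185,325))):
  x0,y0,x1,y1=roi
  g=[cv2.cvtColor(k[n]["color"][y0:y1,x0:x1],cv2.COLOR_RGB2GRAY).astype(np.float32) for k in(d0,d)]
  print(n,roi,cv2.phaseCorrelate(*g),np.abs(g[0]-g[1]).mean())
```

```text
[1] [ 4.71134e+02 -1.17501e+02  8.10090e+01  1.49000e-01] 0.0649726600192988
[0, 1] [ 4.72752e+02 -1.17171e+02  8.10030e+01  1.49000e-01] 0.15820225451611702
[ 535.  -110.6   62. ] [ 565.4 -305.1   62. ] yaw 0.15517574146580662 196.8516930939967
[ 468.6 -136.5   48. ] [ 497.3 -296.8   48. ] yaw 0.17742267489115274 162.8834858075788
side (230, 145, 290, 185) ((-0.37089334585073885, 0.09670723097752187), 0.8061597530047099) 17.315
side (145, 280, 185, 325) ((0.0021899147947692654, 0.49577011558464434), 1.0094870885213216) 7.613333
```

```bash
python3 -c "
from plant import order
print(order.job_done())"
```

```text
the job is handed in; nothing more can be done
None
```

I turned the blue scale's orange foot knob about 0.91 rad clockwise, let go, raised the gripper clear and handed the job in after about 6 s.

**Last checks**
- **Knob:** the bar's yaw fitted at 0.149 rad. The scale's yaw measured 0.155 from the platter edge and 0.177 from the shorter housing edge. That puts the knob between 0 and +0.03 rad, and the turn measured at the tool gives +0.04. All of these are inside the 0.2 rad allowed.
- **Foot:** I judged contact from the knob angle and from the wrist torque, which rose from 0.1 to 0.5 N m near the end of the turn. I did not press the corner to test whether the scale still rocks.
- **Punnet and other knob:** both sit within half a pixel of where they started in the side view. The brightness there changed, which I put down to the arm's moving shadow.
- **Gripper:** it was about 115 mm above the bar at hand-in, touching nothing, with about 1 N at the wrist.

**What disagreed:** on closing, the tool stayed about 4 mm above the height I commanded and showed an 8 N vertical pull, which fell to 4–5 N during the turn. This is under the 10 N that rocks the corner.

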